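# Put the microscope objectives back in their own colour stands

## Task

The four microscope objectives were put away in each other's stands: exchange them so that each one stands upright in the recess of the stand of its own ring colour, with the spare black stand, empty now and empty again at the end, free for parking one on the way. They are delicate optics, so set each one down rather than letting it drop, and never tip one over. Leave the amber ore specimen among the stands where it is.

Things in the scene. Friction and masses are not known exactly. Their poses are not given: they have to be found in the camera images.
- objective_red_mid (a point): Loose objective, red ring: upright steel barrel 30 mm in diameter on a black base cap (32 mm wide, 9 high), red conical shoulder near the top, dark nose 11 mm wide. 64 mm high, 110 to 200 g. Straight barrel to grip: 9 to 46 mm above its underside. Point: its centre, on the axis, 32 mm above the underside; z up to the nose. Starts upright in a wrong-coloured stand.
- objective_yellow_mid (a point): Loose objective, yellow ring: upright steel barrel 30 mm in diameter on a black base cap (32 mm wide, 9 high), yellow conical shoulder near the top, dark nose 11 mm wide. 64 mm high, 110 to 200 g. Straight barrel to grip: 9 to 46 mm above its underside. Point: its centre, on the axis, 32 mm above the underside; z up to the nose. Starts upright in a wrong-coloured stand.
- objective_green_mid (a point): Loose objective, green ring: upright steel barrel 30 mm in diameter on a black base cap (32 mm wide, 9 high), green conical shoulder near the top, dark nose 11 mm wide. 64 mm high, 110 to 200 g. Straight barrel to grip: 9 to 46 mm above its underside. Point: its centre, on the axis, 32 mm above the underside; z up to the nose. Starts upright in a wrong-coloured stand.
- objective_blue_mid (a point): Loose objective, blue ring: upright steel barrel 30 mm in diameter on a black base cap (32 mm wide, 9 high), blue conical shoulder near the top, dark nose 11 mm wide. 64 mm high, 110 to 200 g. Straight barrel to grip: 9 to 46 mm above its underside. Point: its centre, on the axis, 32 mm above the underside; z up to the nose. Starts upright in a wrong-coloured stand.
- stand_red: Red stand, fixed to the bench: square block 70 x 70 x 12 mm with a round recess 50 mm wide and 6 mm deep in its top (grey recess floor 6 mm above the bench). Origin: centre of its underside; x, y along its sides, z up. The red-ringed objective belongs here; at the start another stands in it.
- stand_yellow: Yellow stand, fixed to the bench: square block 70 x 70 x 12 mm with a round recess 50 mm wide and 6 mm deep in its top (grey recess floor 6 mm above the bench). Origin: centre of its underside; x, y along its sides, z up. The yellow-ringed objective belongs here; at the start another stands in it.
- stand_green: Green stand, fixed to the bench: square block 70 x 70 x 12 mm with a round recess 50 mm wide and 6 mm deep in its top (grey recess floor 6 mm above the bench). Origin: centre of its underside; x, y along its sides, z up. The green-ringed objective belongs here; at the start another stands in it.
- stand_blue: Blue stand, fixed to the bench: square block 70 x 70 x 12 mm with a round recess 50 mm wide and 6 mm deep in its top (grey recess floor 6 mm above the bench). Origin: centre of its underside; x, y along its sides, z up. The blue-ringed objective belongs here; at the start another stands in it.
- stand_black: Black stand, fixed to the bench: square block 70 x 70 x 12 mm with a round recess 50 mm wide and 6 mm deep in its top (grey recess floor 6 mm above the bench). Origin: centre of its underside; x, y along its sides, z up. Empty at the start; for parking one objective on the way.
- specimen_mid (a point): Loose ore specimen standing among the stands: an amber resin disc 30 mm in diameter and 20 mm high with a brassy polished top, 50 g. This point is its centre, 10 mm above its underside. Not to be handled or shifted.
Mind the look-alikes: they are no part of the job. There is more than one size of the stand_yellow; the job needs the larger.

How it is judged:
At the end, for the whole second after the job is handed in: Each of the four objectives stands released, at rest and upright (within 0.1 rad) on the floor of the recess of the stand of its own colour, its axis within 12 mm of the stand's centre; the black stand is empty; the ore specimen lies within 15 mm of where it was (horizontal distance between objective_red_mid and stand_red below 0.012 m and z of objective_red_mid in the frame of stand_red between 0.034 and 0.0415 m and angle between each of objective_red_mid, objective_yellow_mid, objective_green_mid, objective_blue_mid's own z axis and vertical below 0.1 rad and linear speed of each of objective_red, objective_yellow, objective_green, objective_blue below 0.02 m/s and contact force between each of objective_red, objective_yellow, objective_green, objective_blue and the fingers below 0.1 N and horizontal distance between objective_yellow_mid and stand_yellow below 0.012 m and z of objective_yellow_mid in the frame of stand_yellow between 0.034 and 0.0415 m and horizontal distance between objective_green_mid and stand_green below 0.012 m and z of objective_green_mid in the frame of stand_green between 0.034 and 0.0415 m and horizontal distance between objective_blue_mid and stand_blue below 0.012 m and z of objective_blue_mid in the frame of stand_blue between 0.034 and 0.0415 m and distance of specimen_mid from where it was at the start of the episode below 0.015 m); the robot touches nothing.
It fails at once if an objective is tipped over (more than 0.7 rad) (angle between any of objective_red_mid, objective_yellow_mid, objective_green_mid, objective_blue_mid's own z axis and vertical above 0.7 rad).
It fails at once if an objective is let fall (moves faster than 0.5 m/s, a fall of over 12 mm, with no finger touching it) ((linear speed of objective_red above 0.5 m/s and contact force between objective_red and the fingers below 0.05 N) or (linear speed of objective_yellow above 0.5 m/s and contact force between objective_yellow and the fingers below 0.05 N) or (linear speed of objective_green above 0.5 m/s and contact force between objective_green and the fingers below 0.05 N) or (linear speed of objective_blue above 0.5 m/s and contact force between objective_blue and the fingers below 0.05 N)).
It fails at once if the ore specimen is shifted by more than 15 mm (distance of specimen_mid from where it was at the start of the episode above 0.015 m).
It also fails if it takes over 133 s, if anything falls off the work surface, if the arm or the gripper's body presses on something with over 40 N, if the wrist force passes 120 N, or if a joint passes its speed limit or range.

## Robot

A 6-joint arm with a two-finger parallel gripper is mounted at the origin on the work surface. World frame = base frame: x ahead of the robot, y to its left, z up, the work surface at z = 0. Lengths are in m, angles in rad, forces in N, time in s.
With the tool pointing down it reaches from about 0.325 to 0.75 m from the base axis. Payload 7.6 kg.
Tool frame: the origin (TCP) lies at the very end of the fingers, on their centre line; the grasp point (between the pads) lies 19 mm behind it; z points along the fingers, y is the line along which they close (so a half turn about z gives the same grasp; the last joint's range is limited). The gripper opens to 85 mm and grips with 20 to 120 N. Pads are 22 mm wide; open, the fingers measure 114 mm over their backs; the gripper's body (76 mm by 85 mm) begins 54 mm behind the grasp point. The pads swing forward as they close: fully open they stand 13 mm farther back than shut.
Start: joints at [1.245, 0.052, 1.401, -0, 1.689, -0.07], TCP at [0.133, 0.508, 0.231] pointing down, gripper open.
Joint ranges: [-2.9, 2.9], [-0.91, 2.17], [0.12, 2.37], [-1.06, 4.2], [0.26, 2.73], [-2.93, 2.93]. Speed limits (rad/s): [2.57, 2.57, 3.01, 3.14, 3.14, 3.14].

## Interface

Orientations are given as a unit quaternion [x, y, z, w].
In Python, from plant import * gives the robot as it stands.
- The arm moves only by the tool carry_out, never from a script. Its argument "motion" is a list of rows, each a list of 7 numbers: the shift along the tool's x, y, z in cm, then the turn, a rotation vector about the tool's x, y, z in degrees, then the finger opening in cm, from 0 to 8.54. In form: [[tx, ty, tz, wx, wy, wz, hand], ...]. A call has 1 to 12 rows; each row is the pose to reach, as a shift and turn from the pose commanded when the call began, along the tool's axes at that moment; what a row does not reach only later rows make up. A row lasts 1/10 s, in which the tool goes at most 50 mm and 8.59 degrees, less where a joint would pass 70% of its speed; a pose out of reach is approached as far as the arm can. A call with a gripper value outside its range is refused whole. The fingers move at their own pace and stop on an object; "newtons" is the grip in N (left out, the last holds). Time passes only in rows, so rows that repeat a pose let the fingers close. It gives the time, the measured TCP pose, the force, the opening and the grip force at its end, in the units of the state.
- state(): the state, without advancing time (a new reading comes with each control period).
- capture(name): name is "side" or "top"; returns a dict with "frame" (480x640x3 uint8, red, green, blue), "depth" (480x640 float32, m along the optical axis (not along the pixel's ray), 0 where there is no reading), "mtx" (3x3 intrinsics, pixels), "extrinsics" (4x4, takes a point from camera to world coordinates). Camera axes: x right, y down, z forward; pixel columns grow to the right and rows downward; lengths in m; the calibration is good to about 2 mm. A picture is of the moment at which its call begins.
- close_job(): hands the job in; it is judged then, once.
Trained networks look in a picture, given as the dict that the camera call returned (one of the last four; its "shot" number tells which), for a name from the list of things; names that differ only in an ending like _2 or _b are one class to them, and where a whole thing is asked for, a point or a joint stands for the part that bears it (a point fixed in the world has none). Each returns a list of dicts, best first, with "p" (0 to 1); they miss things now and then, are a little off and sometimes report something else, mostly with a low value. They report only what shows in the picture. A call takes as long as a camera call. They do not tell look-alikes from the thing itself.
- spot_in(picture, query): "bbox" ([centre column, centre row, width, height] in pixels, round what is visible of it).
- silhouettes(picture, query): "mask" (480x640 bool, what is visible of it) and "bbox" ([centre column, centre row, width, height] in pixels, round what is visible of it).
The state is a dict: "time": time; "joint_pos": joint angles; "joint_vel": joint speeds; "joint_efforts": joint torques, N m; "position": TCP position; "tcp_rot": TCP orientation; "wrist_force": force on the tool from outside, world axes, zero at the start; "ft_torque": the same for the moment, N m; "finger_gap": opening from 0.0 (shut) to 1.0 (fully open); "grip_force": force on a finger pad.
Only numpy, scipy, OpenCV 4.12 (cv2) and the standard library are available. Lean on these libraries where they do the work, as an engineer would, in place of code of your own. Each camera call takes 0.05 s, during which the arm holds its last target. There are 200 camera calls.

## Working session

There is one attempt and no reset: what is moved stays moved. The work goes in short steps, Python scripts to look and compute and a tool call to move; the robot and the scene stay as the last step left them, time stands still between calls to the robot, and variables do not carry over. Pictures are saved under pics/ and viewed, at most 14 in all, crops included, and the job is handed in when it is done.

Besides the shell and the picture viewer there is one more tool, called after ">>>" as a command line: name --pt "numbers of a row" for each row, then --argument value for the rest. carry_out: Moves the arm, as the interface text tells. Its arguments: {"type":"object","properties":{"motion":{"type":"array"},"newtons":{"type":"number"}},"required":["motion"]}

```bash
ls; mkdir -p pics; python3 - <<'E'
from plant import *
import cv2
print(state())
for n in("top","side"):
    c=capture(n); cv2.imwrite(f"pics/{n}0.png",c["frame"][:,:,::-1]); print(n,c["extrinsics"].round(3).tolist(),c["mtx"].tolist())
E
```

```text
pics
{'time': 0.0, 'joint_pos': array([ 1.24470901e+00,  5.28433689e-02,  1.40175494e+00,  1.49927329e-05,
        1.68859827e+00, -7.03104715e-02]), 'joint_vel': array([ 0.00010478,  0.00074538,  0.0002528 ,  0.00084878,  0.00219143,
       -0.00042456]), 'joint_efforts': array([-2.07228450e-04, -3.81668615e+01, -3.60188556e+01, -7.27685483e-05,
        6.10143135e-03, -1.77563061e-05]), 'position': array([0.13270323, 0.50763203, 0.23045372]), 'tcp_rot': array([ 1.27539188e-01,  9.91833208e-01, -7.84798694e-04, -1.65209301e-04]), 'wrist_force': array([0.37196716, 0.2994782 , 0.1843436 ]), 'ft_torque': array([ 0.02282445,  0.00240647, -0.02862546]), 'grip_force': 0.0, 'finger_gap': 0.9986089462902994}
top [[-0.016, -0.994, 0.11, 0.508], [-1.0, 0.016, -0.005, -0.004], [0.003, -0.11, -0.994, 0.842], [0.0, 0.0, 0.0, 1.0]] [[508.5946677650483, 0.0, 319.0685437190106], [0.0, 508.5946677650483, 238.31397697213427], [0.0, 0.0, 1.0]]
side [[0.732, -0.503, 0.458, 0.28], [-0.681, -0.545, 0.489, -0.341], [0.004, -0.67, -0.742, 0.604], [0.0, 0.0, 0.0, 1.0]] [[484.7406906330523, 0.0, 316.5468974086186], [0.0, 484.7406906330523, 242.2518509241249], [0.0, 0.0, 1.0]]
```

View pics/top0.png

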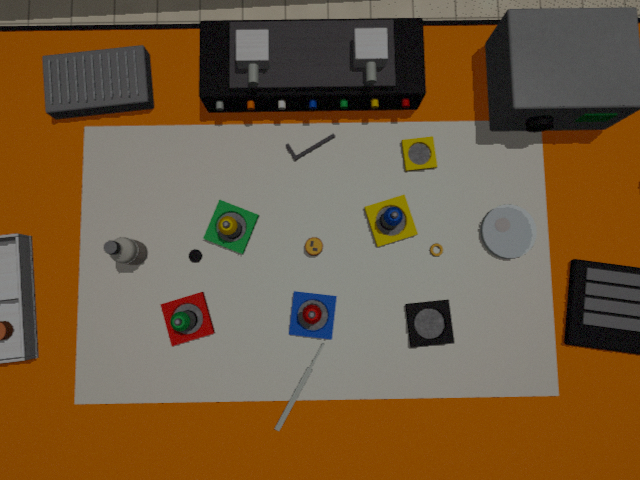

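View pics/side0.png

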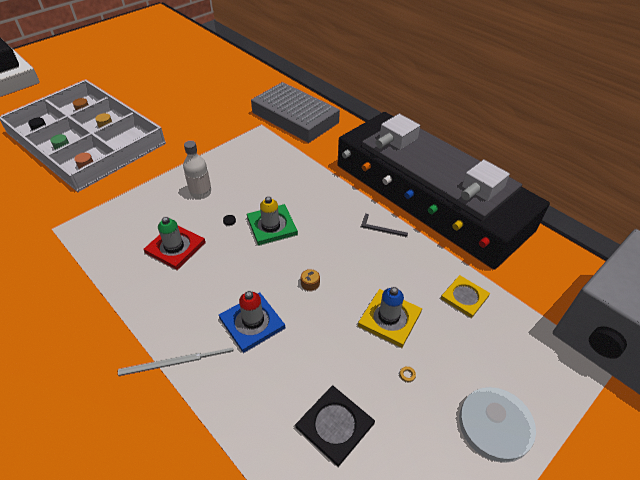

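The top view shows green-ringed in the red stand (185,319), red in the blue (312,315), blue in the larger yellow (391,220), and yellow in the green (230,226). The black stand (429,323) is empty. There are two yellow stands, at (391,220) and (419,154); the one at (391,220) is larger and is the one meant. The specimen is at (314,246).

```bash
cat > h.py <<'E'
from plant import *
import cv2, numpy as np
def pts(c,m):
    v,u=np.nonzero(m&(c["depth"]>0)); d=c["depth"][v,u]; K=c["mtx"]
    P=np.c_[(u-K[0,2])*d/K[0,0],(v-K[1,2])*d/K[1,1],d]
    E=c["extrinsics"]; return P@E[:3,:3].T+E[:3,3]
def stand(c,n):
    for r in silhouettes(c,n)[:3]:
        P=pts(c,r["mask"]); P=P[(P[:,2]>.005)&(P[:,2]<.017)]
        if len(P)<30: continue
        q=cv2.minAreaRect(P[:,:2].astype(np.float32))
        print(c["name"],n,round(r["p"],2),np.round(r["bbox"]),"ctr",np.round(q[0],4),"size",np.round(q[1],3))
def obj(c,n):
    for r in silhouettes(c,n)[:2]:
        P=pts(c,r["mask"])
        if len(P)<10: continue
        zt=np.percentile(P[:,2],98); T=P[P[:,2]>zt-.004]
        B=P[(P[:,2]>zt-.03)&(P[:,2]<zt-.004)]
        print(c["name"],n,round(r["p"],2),np.round(r["bbox"]),"ztop",round(zt,4),"nose",T[:,:2].mean(0).round(4),len(T), "mid",(B[:,:2].min(0)/2+B[:,:2].max(0)/2).round(4),np.ptp(B[:,:2],axis=0).round(3))
def cap(n):
    c=capture(n); c["name"]=n; return c
E
python3 - <<'E'
from h import *
C=[cap("top"),cap("side")]
for c in C:
    for k in("red","yellow","green","blue","black"): stand(c,"stand_"+k)
    for k in("red","yellow","green","blue"): obj(c,f"objective_{k}_mid")
    obj(c,"specimen_mid")
c=C[0]; cv2.imwrite("pics/crop_y.png",cv2.resize(c["frame"][120:270,340:460,::-1],None,fx=4,fy=4))
E
```

```text
top stand_red 0.8 [186. 319.  54.  52.] ctr [0.4726 0.207 ] size [0.07  0.071]
top stand_yellow 0.89 [420. 155.  33.  36.] ctr [ 0.7414 -0.1792] size [0.054 0.054]
top stand_yellow 0.84 [392. 221.  50.  49.] ctr [ 0.6278 -0.1274] size [0.07  0.071]
top stand_green 0.85 [231. 226.  55.  54.] ctr [0.6218 0.1368] size [0.071 0.07 ]
top stand_blue 0.73 [315. 315.  50.  49.] ctr [0.4753 0.0043] size [0.07 0.07]
top stand_black 0.89 [430. 323.  50.  50.] ctr [ 0.4587 -0.185 ] size [0.07  0.071]
top stand_black 0.2 [232. 226.  54.  58.] ctr [0.6214 0.137 ] size [0.071 0.071]
top objective_red_mid 0.59 [314. 314.  17.  22.] ztop 0.0708 nose [0.4783 0.0048] 43 mid [0.4784 0.0049] [0.027 0.028]
top objective_yellow_mid 0.62 [231. 226.  26.  26.] ztop 0.0703 nose [0.6175 0.1346] 44 mid [0.6173 0.134 ] [0.029 0.028]
top objective_green_mid 0.68 [185. 321.  28.  21.] ztop 0.0706 nose [0.4708 0.2066] 45 mid [0.4704 0.2061] [0.029 0.029]
top objective_blue_mid 0.91 [392. 218.  24.  26.] ztop 0.0708 nose [ 0.6283 -0.1248] 42 mid [ 0.6282 -0.1238] [0.029 0.028]
top specimen_mid 0.78 [313. 245.  20.  
[... 855 characters left out ...]
215.  20.  36.] ztop 0.0691 nose [0.6164 0.134 ] 36 mid [0.6162 0.134 ] [0.028 0.029]
side objective_green_mid 0.79 [172. 235.  28.  38.] ztop 0.0691 nose [0.4701 0.2058] 39 mid [0.4699 0.2033] [0.029 0.024]
side objective_green_mid 0.47 [252. 311.  24.  37.] ztop 0.0693 nose [0.4776 0.0044] 52 mid [0.4767 0.0041] [0.027 0.028]
side objective_blue_mid 0.68 [391. 308.  28.  37.] ztop 0.0692 nose [ 0.627  -0.1245] 46 mid [ 0.6273 -0.1251] [0.029 0.027]
side objective_blue_mid 0.63 [309. 282.  18.  19.] ztop 0.0208 nose [5.858e-01 2.000e-04] 206 mid [ 0.5833 -0.0036] [0.023 0.021]
side specimen_mid 0.65 [309. 281.  21.  21.] ztop 0.0207 nose [0.5864 0.0006] 222 mid [0.5923 0.0061] [0.041 0.041]
```

View pics/crop_y.png

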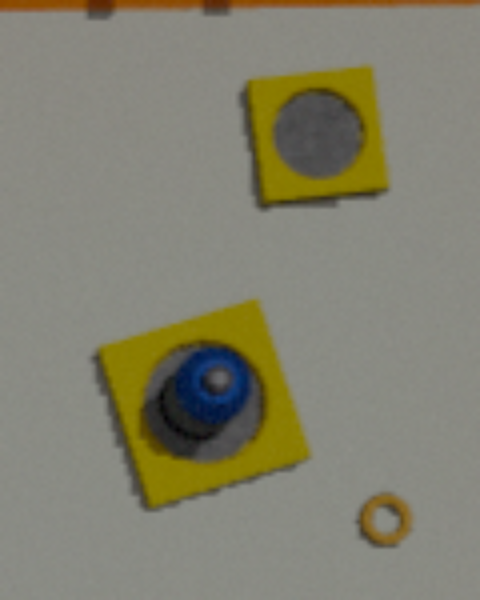

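>>> carry_out --pt "0 0 0 0 0 -8 8.5" --pt "0 0 0 0 0 -14.7 8.5" --pt "0 0 0 0 0 -14.7 8.5" --newtons 30

```text
time: 1.5
position: [0.1328, 0.5079, 0.2313]
tcp_rot: [-0.001, 1.0, 0.0, 0.0]
wrist_force: [0.3, -0.9, -0.5]
finger_gap: 0.992
grip_force: 0.0
```

The crop confirms it: the stand at (391,220) is the larger, 70 mm against 54 mm, and it holds blue. I'll go above red first.

>>> carry_out --pt "-3 -4.2 0.9 0 0 0 8.5" --pt "-6 -8.4 1.8 0 0 0 8.5" --pt "-9 -12.6 2.7 0 0 0 8.5" --pt "-12 -16.8 3.6 0 0 0 8.5" --pt "-15 -21 4.5 0 0 0 8.5" --pt "-18 -25.2 5.4 0 0 0 8.5" --pt "-21 -29.4 6.3 0 0 0 8.5" --pt "-24 -33.6 7.2 0 0 0 8.5" --pt "-27 -38 8.1 0 0 0 8.5" --pt "-30 -42.5 9 0 0 0 8.5" --pt "-32.5 -47 10 0 0 0 8.5" --pt "-34.5 -50.3 11 0 0 0 8.5"

```text
time: 2.7
position: [0.4691, 0.02, 0.1259]
tcp_rot: [0.002, 1.0, 0.0, 0.001]
wrist_force: [1.3, -0.1, 0.1]
finger_gap: 0.994
grip_force: 0.0
```

>>> carry_out --pt "0 0 0 0 0 0 8.5" --pt "0 0 0 0 0 0 8.5" --pt "0 0 0 0 0 0 8.5"

```text
time: 3.0
position: [0.4679, 0.0228, 0.1261]
tcp_rot: [-0.0, 1.0, 0.0, 0.0]
wrist_force: [0.9, 0.1, -0.0]
finger_gap: 0.997
grip_force: 0.0
```

>>> carry_out --pt "-1 -1.8 2 0 0 0 8.5" --pt "-1 -1.8 4.5 0 0 0 8.5" --pt "-1 -1.8 7 0 0 0 8.5" --pt "-1 -1.8 9 0 0 0 8.5" --pt "-1 -1.8 10.4 0 0 0 8.5" --pt "-1 -1.8 10.4 0 0 0 8.5" --pt "-1 -1.8 10.4 0 0 0 8.5"

```text
time: 3.7
position: [0.4785, 0.0046, 0.0227]
tcp_rot: [-0.001, 1.0, 0.0, 0.001]
wrist_force: [1.1, -0.1, 0.4]
finger_gap: 0.997
grip_force: 0.0
```

```bash
python3 - <<'E'
from h import *
s=state(); print(s["position"],s["wrist_force"])
c=cap("side"); obj(c,"objective_red_mid"); cv2.imwrite("pics/s1.png",cv2.resize(c["frame"][180:400,130:390,::-1],None,fx=2.5,fy=2.5))
E
```

```text
[0.47851473 0.00461791 0.02267263] [ 1.06037911 -0.10912065  0.38903812]
side objective_red_mid 0.65 [252. 313.  24.  32.] ztop 0.0635 nose [0.4741 0.0044] 64 mid [0.4776 0.0035] [0.029 0.027]
```

View pics/s1.png

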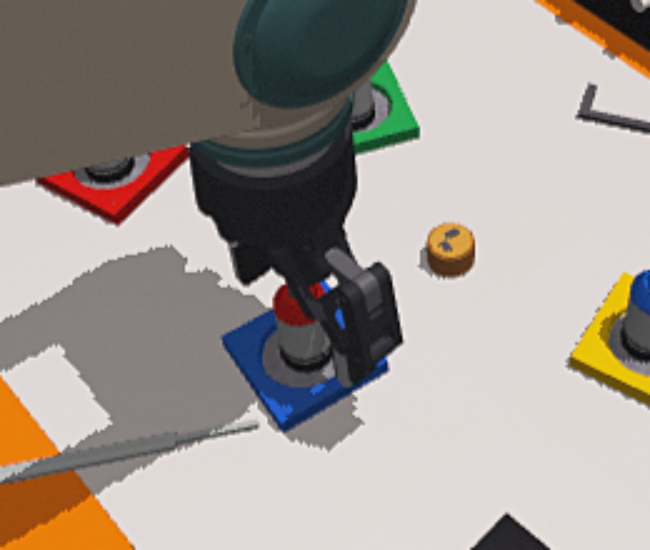

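The objective sits between the fingers, which clear the stand. I'll close on it.

>>> carry_out --pt "0 0 0 0 0 0 5" --pt "0 0 0 0 0 0 3.5" --pt "0 0 0 0 0 0 2" --pt "0 0 0 0 0 0 2" --pt "0 0 0 0 0 0 2" --pt "0 0 0 0 0 0 2" --pt "0 0 0 0 0 0 2" --pt "0 0 0 0 0 0 2" --newtons 40

```text
time: 4.6
position: [0.4783, 0.0041, 0.0221]
tcp_rot: [-0.0, 1.0, 0.0, 0.0]
wrist_force: [-0.6, 0.5, 5.2]
finger_gap: 0.34
grip_force: 39.7
```

>>> carry_out --pt "0 0 -0.5 0 0 0 2" --pt "0 0 -1.5 0 0 0 2" --pt "0 0 -3 0 0 0 2" --pt "0 0 -5 0 0 0 2" --pt "0 0 -7 0 0 0 2" --pt "0 0 -9 0 0 0 2" --pt "0 0 -10 0 0 0 2" --pt "0 0 -10 0 0 0 2"

```text
time: 5.4
position: [0.4788, 0.004, 0.1233]
tcp_rot: [-0.0, 1.0, -0.0, 0.001]
wrist_force: [0.9, 0.9, -2.2]
finger_gap: 0.345
grip_force: 39.6
```

>>> carry_out --pt "0.2 -1 0 0 0 0 2" --pt "0.4 -3.5 0 0 0 0 2" --pt "0.7 -6.5 0 0 0 0 2" --pt "1 -9.5 0 0 0 0 2" --pt "1.3 -12.5 0 0 0 0 2" --pt "1.6 -15.5 0 0 0 0 2" --pt "1.9 -18 0 0 0 0 2" --pt "2 -18.9 0 0 0 0 2" --pt "2 -18.9 0 0 0 0 2" --pt "2 -18.9 0 0 0 0 2"

```text
time: 6.4
position: [0.4579, -0.1844, 0.121]
tcp_rot: [-0.0, 1.0, 0.001, -0.001]
wrist_force: [1.2, -0.4, -0.7]
finger_gap: 0.344
grip_force: 39.9
```

>>> carry_out --pt "0 0 2 0 0 0 2" --pt "0 0 4.5 0 0 0 2" --pt "0 0 7 0 0 0 2" --pt "0 0 8.5 0 0 0 2" --pt "0 0 9.3 0 0 0 2" --pt "0 0 9.6 0 0 0 2" --pt "0 0 9.6 0 0 0 2"

```text
time: 7.1
position: [0.4585, -0.1846, 0.026]
tcp_rot: [-0.001, 1.0, -0.0, 0.0]
wrist_force: [-0.0, -0.2, -1.5]
finger_gap: 0.34
grip_force: 39.8
```

>>> carry_out --pt "0 0 0.15 0 0 0 2" --pt "0 0 0.3 0 0 0 2" --pt "0 0 0.4 0 0 0 2" --pt "0 0 0.4 0 0 0 2"

```text
time: 7.5
position: [0.4585, -0.1851, 0.0222]
tcp_rot: [-0.0, 1.0, -0.0, 0.0]
wrist_force: [0.6, 0.3, -0.2]
finger_gap: 0.34
grip_force: 39.9
```

>>> carry_out --pt "0 0 0.05 0 0 0 2" --pt "0 0 0.05 0 0 0 3.3" --pt "0 0 0.05 0 0 0 5" --pt "0 0 0.05 0 0 0 7" --pt "0 0 0.05 0 0 0 8.5" --pt "0 0 0.05 0 0 0 8.5" --pt "0 0 0.05 0 0 0 8.5" --pt "0 0 -2 0 0 0 8.5" --pt "0 0 -4.5 0 0 0 8.5" --pt "0 0 -7.5 0 0 0 8.5" --pt "0 0 -10 0 0 0 8.5" --pt "0 0 -10 0 0 0 8.5"

```text
time: 8.7
position: [0.4601, -0.1858, 0.1258]
tcp_rot: [-0.0, 1.0, -0.002, 0.003]
wrist_force: [-0.2, 0.1, 0.6]
finger_gap: 0.993
grip_force: 0.0
```

```bash
python3 - <<'E'
from h import *
for n in("side","top"):
    c=cap(n); obj(c,"objective_red_mid"); obj(c,"objective_blue_mid"); stand(c,"stand_blue")
E
```

```text
side objective_red_mid 0.57 [337. 418.  28.  41.] ztop 0.0696 nose [ 0.4585 -0.1859] 79 mid [ 0.4584 -0.1854] [0.03 0.03]
side objective_red_mid 0.52 [332. 424.  80.  79.] ztop 0.0128 nose [ 0.4557 -0.1873] 1770 mid [ 0.4599 -0.1846] [0.078 0.075]
side objective_blue_mid 0.79 [394. 307.  14.  36.] ztop 0.2693 nose [ 0.4756 -0.2191] 10 mid [ 0.4756 -0.2192] [0.002 0.001]
side objective_blue_mid 0.74 [256. 332.  61.  40.] ztop 0.0126 nose [ 0.466  -0.0135] 697 mid [ 0.4704 -0.0032] [0.069 0.062]
side stand_blue 0.72 [254. 331.  67.  41.] ctr [ 0.4743 -0.0012] size [0.06 0.07]
top objective_red_mid 0.43 [433. 318.  23.   9.] ztop 0.0621 nose [ 0.4689 -0.185 ] 24 mid [ 0.4687 -0.1839] [0.01  0.023]
top objective_blue_mid 0.89 [393. 218.  22.  23.] ztop 0.0705 nose [ 0.628  -0.1245] 44 mid [ 0.628 -0.124] [0.029 0.029]
top stand_blue 0.56 [313. 314.  48.  48.] ctr [0.4753 0.0043] size [0.07 0.07]
```

>>> carry_out --pt "-2 0.7 0 0 0 0 8.5" --pt "-5 1.8 0 0 0 0 8.5" --pt "-8 2.9 0 0 0 0 8.5" --pt "-11 4 0 0 0 0 8.5" --pt "-14 5 0 0 0 0 8.5" --pt "-16 5.8 0 0 0 0 8.5" --pt "-16.9 6 0 0 0 0 8.5" --pt "-16.9 6 0 0 0 0 8.5" --pt "-16.9 6 0 0 0 0 8.5"

```text
time: 10.0
position: [0.6267, -0.1249, 0.121]
tcp_rot: [-0.0, 1.0, 0.0, -0.001]
wrist_force: [-0.7, 0.2, -0.4]
finger_gap: 1.0
grip_force: 0.0
```

>>> carry_out --pt "-0.1 0 2 0 0 0 8.5" --pt "-0.1 0 4.5 0 0 0 8.5" --pt "-0.1 0 7 0 0 0 8.5" --pt "-0.1 0 9 0 0 0 8.5" --pt "-0.1 0 10 0 0 0 8.5" --pt "-0.1 0 10 0 0 0 8.5"

```text
time: 10.6
position: [0.6269, -0.1249, 0.0203]
tcp_rot: [-0.0, 1.0, 0.0, -0.001]
wrist_force: [0.4, -0.8, 0.5]
finger_gap: 0.997
grip_force: 0.0
```

>>> carry_out --pt "0 0 0 0 0 0 5" --pt "0 0 0 0 0 0 3.5" --pt "0 0 0 0 0 0 2" --pt "0 0 0 0 0 0 2" --pt "0 0 0 0 0 0 2" --pt "0 0 0 0 0 0 2" --pt "0 0 0 0 0 0 2" --pt "0 0 0 0 0 0 2"

```text
time: 11.4
position: [0.6287, -0.1249, 0.0228]
tcp_rot: [-0.0, 1.0, -0.0, 0.001]
wrist_force: [-1.9, 0.4, 5.4]
finger_gap: 0.335
grip_force: 39.9
```

>>> carry_out --pt "0 0 -0.5 0 0 0 2" --pt "0 0 -1.5 0 0 0 2" --pt "0 0 -3 0 0 0 2" --pt "0 0 -5 0 0 0 2" --pt "0 0 -7 0 0 0 2" --pt "0 0 -9 0 0 0 2" --pt "0 0 -10 0 0 0 2" --pt "0 0 -10 0 0 0 2" --pt "0 0 -10 0 0 0 2"

```text
time: 12.3
position: [0.6279, -0.1247, 0.1212]
tcp_rot: [-0.0, 1.0, 0.0, -0.0]
wrist_force: [0.9, -0.7, -1.5]
finger_gap: 0.341
grip_force: 39.5
```

>>> carry_out --pt "0.8 0.7 0 0 0 0 2" --pt "2.6 2.2 0 0 0 0 2" --pt "5 4.2 0 0 0 0 2" --pt "7.5 6.3 0 0 0 0 2" --pt "10 8.4 0 0 0 0 2" --pt "12.5 10.5 0 0 0 0 2" --pt "14.5 12.2 0 0 0 0 2" --pt "15.2 12.9 0 0 0 0 2" --pt "15.2 12.9 0 0 0 0 2" --pt "15.2 12.9 0 0 0 0 2"

```text
time: 13.3
position: [0.4766, 0.0036, 0.1215]
tcp_rot: [-0.0, 1.0, -0.0, 0.0]
wrist_force: [-0.1, -0.5, -1.9]
finger_gap: 0.341
grip_force: 39.7
```

>>> carry_out --pt "0 0 2 0 0 0 2" --pt "0 0 4.5 0 0 0 2" --pt "0 0 7 0 0 0 2" --pt "0 0 8.5 0 0 0 2" --pt "0 0 9.3 0 0 0 2" --pt "0 0 9.6 0 0 0 2" --pt "0 0 9.6 0 0 0 2"

```text
time: 14.0
position: [0.4765, 0.0037, 0.0259]
tcp_rot: [-0.0, 1.0, 0.0, 0.0]
wrist_force: [0.6, -0.3, -1.3]
finger_gap: 0.338
grip_force: 39.7
```

>>> carry_out --pt "0 0 0.15 0 0 0 2" --pt "0 0 0.3 0 0 0 2" --pt "0 0 0.4 0 0 0 2" --pt "0 0 0.4 0 0 0 2"

```text
time: 14.4
position: [0.4766, 0.004, 0.0228]
tcp_rot: [-0.0, 1.0, -0.0, 0.001]
wrist_force: [-2.2, 0.1, 5.0]
finger_gap: 0.333
grip_force: 40.2
```

Seated (contact +5 N). I'll release and lift.

>>> carry_out --pt "0 0 0 0 0 0 3.3" --pt "0 0 0 0 0 0 5" --pt "0 0 0 0 0 0 7" --pt "0 0 0 0 0 0 8.5" --pt "0 0 0 0 0 0 8.5" --pt "0 0 0 0 0 0 8.5" --pt "0 0 -2 0 0 0 8.5" --pt "0 0 -4.5 0 0 0 8.5" --pt "0 0 -7.5 0 0 0 8.5" --pt "0 0 -10 0 0 0 8.5" --pt "0 0 -10 0 0 0 8.5" --pt "0 0 -10 0 0 0 8.5"

```text
time: 15.6
position: [0.4762, 0.0041, 0.1218]
tcp_rot: [-0.0, 1.0, 0.0, 0.0]
wrist_force: [-0.5, -0.3, 0.5]
finger_gap: 0.995
grip_force: 0.0
```

>>> carry_out --pt "-1.5 1.4 0 0 0 0 8.5" --pt "-4 3.7 0 0 0 0 8.5" --pt "-7 6.5 0 0 0 0 8.5" --pt "-10 9.3 0 0 0 0 8.5" --pt "-12.5 11.6 0 0 0 0 8.5" --pt "-14.1 13 0 0 0 0 8.5" --pt "-14.1 13 0 0 0 0 8.5" --pt "-14.1 13 0 0 0 0 8.5" --pt "-14.1 13 0 0 0 0 8.5"

```text
time: 16.5
position: [0.6162, 0.1335, 0.1208]
tcp_rot: [-0.0, 1.0, -0.0, -0.001]
wrist_force: [0.3, 0.4, -0.4]
finger_gap: 0.996
grip_force: 0.0
```

```bash
python3 - <<'E'
from h import *
s=state(); print(s["position"])
c=cap("side"); obj(c,"objective_blue_mid"); obj(c,"objective_yellow_mid")
c=cap("top"); obj(c,"objective_blue_mid"); obj(c,"specimen_mid"); stand(c,"stand_yellow")
E
```

```text
[0.61617616 0.13347887 0.12080982]
side objective_blue_mid 0.78 [251. 311.  25.  42.] ztop 0.0692 nose [0.4761 0.0029] 55 mid [0.4762 0.0029] [0.03  0.029]
side objective_yellow_mid 0.8 [269. 215.  20.  35.] ztop 0.0689 nose [0.616  0.1333] 31 mid [0.6157 0.1324] [0.028 0.025]
top objective_blue_mid 0.84 [315. 314.  19.  19.] ztop 0.0712 nose [0.4767 0.0034] 44 mid [0.4769 0.0027] [0.027 0.026]
top specimen_mid 0.77 [312. 245.  20.  20.] ztop 0.0223 nose [0.5865 0.001 ] 166 mid [0.5855 0.0007] [0.028 0.023]
top specimen_mid 0.27 [436. 326.  28.  26.] ztop 0.0703 nose [ 0.4588 -0.1857] 44 mid [ 0.4593 -0.1854] [0.029 0.029]
top stand_yellow 0.88 [422. 153.  34.  34.] ctr [ 0.7416 -0.1791] size [0.054 0.054]
top stand_yellow 0.82 [391. 220.  50.  49.] ctr [ 0.6282 -0.1277] size [0.07  0.071]
```

Blue is within 2 mm. I'll pick yellow.

>>> carry_out --pt "0 0 2 0 0 0 8.5" --pt "0 0 4.5 0 0 0 8.5" --pt "0 0 7 0 0 0 8.5" --pt "0 0 9 0 0 0 8.5" --pt "0 0 10 0 0 0 8.5" --pt "0 0 10 0 0 0 8.5"

```text
time: 17.45
position: [0.6161, 0.134, 0.0203]
tcp_rot: [-0.0, 1.0, -0.0, -0.001]
wrist_force: [0.3, 0.1, -0.1]
finger_gap: 0.995
grip_force: 0.0
```

>>> carry_out --pt "0 0 0 0 0 0 5" --pt "0 0 0 0 0 0 3.5" --pt "0 0 0 0 0 0 2" --pt "0 0 0 0 0 0 2" --pt "0 0 0 0 0 0 2" --pt "0 0 0 0 0 0 2" --pt "0 0 0 0 0 0 2" --pt "0 0 0 0 0 0 2"

```text
time: 18.25
position: [0.6176, 0.1344, 0.0229]
tcp_rot: [-0.0, 1.0, 0.0, 0.001]
wrist_force: [-1.2, 0.9, 5.9]
finger_gap: 0.337
grip_force: 39.9
```

>>> carry_out --pt "0 0 -0.5 0 0 0 2" --pt "0 0 -1.5 0 0 0 2" --pt "0 0 -3 0 0 0 2" --pt "0 0 -5 0 0 0 2" --pt "0 0 -7 0 0 0 2" --pt "0 0 -9 0 0 0 2" --pt "0 0 -10 0 0 0 2" --pt "0 0 -10 0 0 0 2" --pt "0 0 -10 0 0 0 2"

```text
time: 19.15
position: [0.6167, 0.1341, 0.1212]
tcp_rot: [-0.0, 1.0, -0.0, -0.0]
wrist_force: [0.4, -0.5, -1.7]
finger_gap: 0.34
grip_force: 39.6
```

>>> carry_out --pt "0 -1 0 0 0 0 2" --pt "-0.1 -3.3 0 0 0 0 2" --pt "-0.2 -6.3 0 0 0 0 2" --pt "-0.4 -9.3 0 0 0 0 2" --pt "-0.5 -12.3 0 0 0 0 2" --pt "-0.6 -15.3 0 0 0 0 2" --pt "-0.8 -18.3 0 0 0 0 2" --pt "-0.9 -21.3 0 0 0 0 2" --pt "-1 -24 0 0 0 0 2" --pt "-1.1 -26.1 0 0 0 0 2" --pt "-1.1 -26.1 0 0 0 0 2" --pt "-1.1 -26.1 0 0 0 0 2"

```text
time: 20.35
position: [0.6275, -0.1273, 0.1206]
tcp_rot: [0.0, 1.0, 0.0, -0.001]
wrist_force: [0.1, 1.0, -1.9]
finger_gap: 0.342
grip_force: 39.8
```

>>> carry_out --pt "0 0 2 0 0 0 2" --pt "0 0 4.5 0 0 0 2" --pt "0 0 7 0 0 0 2" --pt "0 0 8.5 0 0 0 2" --pt "0 0 9.3 0 0 0 2" --pt "0 0 9.6 0 0 0 2" --pt "0 0 9.6 0 0 0 2"

```text
time: 21.05
position: [0.6286, -0.1267, 0.0263]
tcp_rot: [-0.001, 1.0, -0.0, 0.0]
wrist_force: [0.2, 0.4, -1.6]
finger_gap: 0.339
grip_force: 39.8
```

>>> carry_out --pt "0 0 0.15 0 0 0 2" --pt "0 0 0.3 0 0 0 2" --pt "0 0 0.4 0 0 0 2" --pt "0 0 0.4 0 0 0 2"

```text
time: 21.45
position: [0.6286, -0.127, 0.0229]
tcp_rot: [-0.0, 1.0, -0.0, 0.001]
wrist_force: [-1.2, 0.3, 4.1]
finger_gap: 0.339
grip_force: 40.2
```

>>> carry_out --pt "0 0 0 0 0 0 3.3" --pt "0 0 0 0 0 0 5" --pt "0 0 0 0 0 0 7" --pt "0 0 0 0 0 0 8.5" --pt "0 0 0 0 0 0 8.5" --pt "0 0 0 0 0 0 8.5" --pt "0 0 -2 0 0 0 8.5" --pt "0 0 -4.5 0 0 0 8.5" --pt "0 0 -7.5 0 0 0 8.5" --pt "0 0 -10 0 0 0 8.5" --pt "0 0 -10 0 0 0 8.5" --pt "0 0 -10 0 0 0 8.5"

```text
time: 22.65
position: [0.6283, -0.1268, 0.1218]
tcp_rot: [-0.0, 1.0, -0.0, 0.0]
wrist_force: [-1.0, 0.3, -1.5]
finger_gap: 0.993
grip_force: 0.0
```

>>> carry_out --pt "1 2 0 0 0 0 8.5" --pt "2.5 5.2 0 0 0 0 8.5" --pt "4.2 8.8 0 0 0 0 8.5" --pt "5.9 12.4 0 0 0 0 8.5" --pt "7.6 16 0 0 0 0 8.5" --pt "9.3 19.6 0 0 0 0 8.5" --pt "11 23.2 0 0 0 0 8.5" --pt "12.7 26.8 0 0 0 0 8.5" --pt "14.4 30.4 0 0 0 0 8.5" --pt "15.8 33.3 0 0 0 0 8.5" --pt "15.8 33.3 0 0 0 0 8.5" --pt "15.8 33.3 0 0 0 0 8.5"

```text
time: 23.85
position: [0.4692, 0.206, 0.1203]
tcp_rot: [-0.001, 1.0, -0.001, -0.001]
wrist_force: [0.2, -0.8, -0.0]
finger_gap: 0.995
grip_force: 0.0
```

```bash
python3 - <<'E'
from h import *
s=state(); print(s["position"])
c=cap("side"); obj(c,"objective_yellow_mid"); obj(c,"objective_green_mid")
c=cap("top"); obj(c,"objective_yellow_mid"); stand(c,"stand_green")
E
```

```text
[0.46919784 0.20598677 0.12034802]
side objective_yellow_mid 0.88 [391. 309.  26.  40.] ztop 0.0693 nose [ 0.6279 -0.1274] 52 mid [ 0.6277 -0.1275] [0.029 0.029]
side objective_yellow_mid 0.75 [273. 226.  52.  44.] ztop 0.0124 nose [0.62   0.1358] 718 mid [0.614  0.1351] [0.075 0.085]
side objective_green_mid 0.59 [173. 233.  25.  35.] ztop 0.0692 nose [0.4698 0.2054] 37 mid [0.469  0.2035] [0.027 0.024]
top objective_yellow_mid 0.64 [393. 218.  21.  23.] ztop 0.0703 nose [ 0.6289 -0.1276] 41 mid [ 0.6281 -0.1271] [0.029 0.028]
top stand_green 0.7 [185. 318.  47.  52.] ctr [0.473  0.2069] size [0.07 0.07]
```

>>> carry_out --pt "0 0 2 0 0 0 8.5" --pt "0 0 4.5 0 0 0 8.5" --pt "0 0 7 0 0 0 8.5" --pt "0 0 9 0 0 0 8.5" --pt "0 0 10 0 0 0 8.5" --pt "0 0 10 0 0 0 8.5"

```text
time: 24.75
position: [0.4693, 0.2054, 0.0205]
tcp_rot: [-0.0, 1.0, -0.0, -0.001]
wrist_force: [-0.2, -0.1, -0.4]
finger_gap: 0.996
grip_force: 0.0
```

>>> carry_out --pt "0 0 0 0 0 0 5" --pt "0 0 0 0 0 0 3.5" --pt "0 0 0 0 0 0 2" --pt "0 0 0 0 0 0 2" --pt "0 0 0 0 0 0 2" --pt "0 0 0 0 0 0 2" --pt "0 0 0 0 0 0 2" --pt "0 0 0 0 0 0 2"

```text
time: 25.55
position: [0.4705, 0.2063, 0.0227]
tcp_rot: [-0.0, 1.0, 0.0, 0.001]
wrist_force: [-2.1, 0.6, 6.1]
finger_gap: 0.339
grip_force: 39.5
```

>>> carry_out --pt "0 0 -0.5 0 0 0 2" --pt "0 0 -1.5 0 0 0 2" --pt "0 0 -3 0 0 0 2" --pt "0 0 -5 0 0 0 2" --pt "0 0 -7 0 0 0 2" --pt "0 0 -9 0 0 0 2" --pt "0 0 -10 0 0 0 2" --pt "0 0 -10 0 0 0 2" --pt "0 0 -10 0 0 0 2"

```text
time: 26.45
position: [0.4695, 0.2059, 0.121]
tcp_rot: [-0.0, 1.0, -0.0, -0.001]
wrist_force: [-1.3, -0.1, -1.9]
finger_gap: 0.341
grip_force: 39.6
```

>>> carry_out --pt "-0.9 -0.4 0 0 0 0 2" --pt "-2.7 -1.2 0 0 0 0 2" --pt "-5.4 -2.4 0 0 0 0 2" --pt "-8.1 -3.7 0 0 0 0 2" --pt "-10.8 -4.9 0 0 0 0 2" --pt "-13.2 -6 0 0 0 0 2" --pt "-15 -6.8 0 0 0 0 2" --pt "-15.2 -6.9 0 0 0 0 2" --pt "-15.2 -6.9 0 0 0 0 2" --pt "-15.2 -6.9 0 0 0 0 2"

```text
time: 27.45
position: [0.6213, 0.1374, 0.1211]
tcp_rot: [-0.001, 1.0, 0.0, -0.001]
wrist_force: [-0.3, -0.2, -1.2]
finger_gap: 0.337
grip_force: 39.6
```

>>> carry_out --pt "0 0 2 0 0 0 2" --pt "0 0 4.5 0 0 0 2" --pt "0 0 7 0 0 0 2" --pt "0 0 8.5 0 0 0 2" --pt "0 0 9.3 0 0 0 2" --pt "0 0 9.6 0 0 0 2" --pt "0 0 9.6 0 0 0 2"

```text
time: 28.15
position: [0.6223, 0.1374, 0.0265]
tcp_rot: [-0.0, 1.0, 0.0, 0.001]
wrist_force: [0.5, 0.6, -1.4]
finger_gap: 0.342
grip_force: 39.6
```

>>> carry_out --pt "0 0 0.15 0 0 0 2" --pt "0 0 0.3 0 0 0 2" --pt "0 0 0.4 0 0 0 2" --pt "0 0 0.4 0 0 0 2"

```text
time: 28.55
position: [0.6224, 0.1373, 0.0227]
tcp_rot: [-0.0, 1.0, 0.0, 0.001]
wrist_force: [-2.4, -0.1, 3.5]
finger_gap: 0.344
grip_force: 40.1
```

>>> carry_out --pt "0 0 0 0 0 0 3.3" --pt "0 0 0 0 0 0 5" --pt "0 0 0 0 0 0 7" --pt "0 0 0 0 0 0 8.5" --pt "0 0 0 0 0 0 8.5" --pt "0 0 0 0 0 0 8.5" --pt "0 0 -2 0 0 0 8.5" --pt "0 0 -4.5 0 0 0 8.5" --pt "0 0 -7.5 0 0 0 8.5" --pt "0 0 -10 0 0 0 8.5" --pt "0 0 -10 0 0 0 8.5" --pt "0 0 -10 0 0 0 8.5"

```text
time: 29.75
position: [0.6221, 0.1372, 0.1218]
tcp_rot: [-0.0, 1.0, 0.0, 0.0]
wrist_force: [-0.6, 0.2, -1.0]
finger_gap: 0.995
grip_force: 0.0
```

>>> carry_out --pt "1 -2 0 0 0 0 8.5" --pt "2.6 -5.2 0 0 0 0 8.5" --pt "4.4 -8.7 0 0 0 0 8.5" --pt "6.2 -12.2 0 0 0 0 8.5" --pt "8 -15.7 0 0 0 0 8.5" --pt "9.8 -19.2 0 0 0 0 8.5" --pt "11.6 -22.7 0 0 0 0 8.5" --pt "13.4 -26.2 0 0 0 0 8.5" --pt "15.2 -29.7 0 0 0 0 8.5" --pt "16.3 -32.3 0 0 0 0 8.5" --pt "16.3 -32.3 0 0 0 0 8.5" --pt "16.3 -32.3 0 0 0 0 8.5"

```text
time: 30.95
position: [0.4585, -0.1858, 0.1204]
tcp_rot: [0.0, 1.0, 0.001, -0.001]
wrist_force: [0.2, 0.4, -0.3]
finger_gap: 0.996
grip_force: 0.0
```

```bash
python3 - <<'E'
from h import *
s=state(); print(s["position"])
c=cap("side"); obj(c,"objective_red_mid"); obj(c,"objective_green_mid")
c=cap("top"); obj(c,"objective_green_mid"); obj(c,"specimen_mid"); stand(c,"stand_red")
E
```

```text
[ 0.45853207 -0.18582592  0.12035892]
side objective_red_mid 0.81 [336. 419.  30.  37.] ztop 0.0698 nose [ 0.4585 -0.1857] 77 mid [ 0.4584 -0.186 ] [0.029 0.029]
side objective_red_mid 0.43 [253. 328.  16.  13.] ztop 0.0286 nose [ 0.4687 -0.0079] 21 mid [ 0.4727 -0.0036] [0.025 0.018]
top objective_green_mid 0.62 [230. 224.  26.  24.] ztop 0.071 nose [0.6225 0.136 ] 41 mid [0.6216 0.1344] [0.028 0.026]
top objective_green_mid 0.62 [312. 246.  22.  16.] ztop 0.0227 nose [0.586  0.0011] 152 mid [0.5874 0.0013] [0.028 0.028]
top specimen_mid 0.64 [314. 247.  17.  15.] ztop 0.0227 nose [0.5859 0.0008] 150 mid [ 5.873e-01 -4.000e-04] [0.028 0.028]
top stand_red 0.73 [189. 320.  56.  52.] ctr [0.473  0.2071] size [0.07  0.071]
```

>>> carry_out --pt "0 0 2 0 0 0 8.5" --pt "0 0 4.5 0 0 0 8.5" --pt "0 0 7 0 0 0 8.5" --pt "0 0 9 0 0 0 8.5" --pt "0 0 10 0 0 0 8.5" --pt "0 0 10 0 0 0 8.5"

```text
time: 31.9
position: [0.4585, -0.1853, 0.0205]
tcp_rot: [-0.001, 1.0, 0.001, -0.001]
wrist_force: [-0.1, -0.0, 0.1]
finger_gap: 0.993
grip_force: 0.0
```

>>> carry_out --pt "0 0 0 0 0 0 5" --pt "0 0 0 0 0 0 3.5" --pt "0 0 0 0 0 0 2" --pt "0 0 0 0 0 0 2" --pt "0 0 0 0 0 0 2" --pt "0 0 0 0 0 0 2" --pt "0 0 0 0 0 0 2" --pt "0 0 0 0 0 0 2"

```text
time: 32.7
position: [0.4598, -0.1862, 0.0226]
tcp_rot: [-0.0, 1.0, -0.0, 0.001]
wrist_force: [-0.5, 0.0, 5.0]
finger_gap: 0.337
grip_force: 39.7
```

>>> carry_out --pt "0 0 -0.5 0 0 0 2" --pt "0 0 -1.5 0 0 0 2" --pt "0 0 -3 0 0 0 2" --pt "0 0 -5 0 0 0 2" --pt "0 0 -7 0 0 0 2" --pt "0 0 -9 0 0 0 2" --pt "0 0 -10 0 0 0 2" --pt "0 0 -10 0 0 0 2" --pt "0 0 -10 0 0 0 2"

```text
time: 33.6
position: [0.4589, -0.1858, 0.121]
tcp_rot: [-0.0, 1.0, 0.0, -0.0]
wrist_force: [0.4, -0.3, -1.5]
finger_gap: 0.337
grip_force: 39.6
```

>>> carry_out --pt "0 1 0 0 0 0 2" --pt "-0.1 3.3 0 0 0 0 2" --pt "-0.2 6.5 0 0 0 0 2" --pt "-0.3 10 0 0 0 0 2" --pt "-0.5 13.5 0 0 0 0 2" --pt "-0.6 17 0 0 0 0 2" --pt "-0.7 20.5 0 0 0 0 2" --pt "-0.8 24 0 0 0 0 2" --pt "-0.9 27.5 0 0 0 0 2" --pt "-1 31 0 0 0 0 2" --pt "-1.2 34 0 0 0 0 2" --pt "-1.2 35 0 0 0 0 2"

```text
time: 34.8
position: [0.4699, 0.1668, 0.1207]
tcp_rot: [-0.002, 1.0, 0.0, -0.001]
wrist_force: [0.2, -0.1, -2.3]
finger_gap: 0.342
grip_force: 39.9
```

>>> carry_out --pt "-0.1 2 0 0 0 0 2" --pt "-0.1 3.8 0 0 0 0 2" --pt "-0.1 4.3 0 0 0 0 2" --pt "-0.1 4.3 0 0 0 0 2" --pt "-0.1 4.3 0 0 0 0 2"

```text
time: 35.3
position: [0.4717, 0.2063, 0.1214]
tcp_rot: [-0.0, 1.0, -0.0, -0.0]
wrist_force: [0.9, 0.5, -1.8]
finger_gap: 0.34
grip_force: 40.0
```

>>> carry_out --pt "0 0 2 0 0 0 2" --pt "0 0 4.5 0 0 0 2" --pt "0 0 7 0 0 0 2" --pt "0 0 8.5 0 0 0 2" --pt "0 0 9.3 0 0 0 2" --pt "0 0 9.6 0 0 0 2" --pt "0 0 9.6 0 0 0 2"

```text
time: 36.0
position: [0.4722, 0.2068, 0.0261]
tcp_rot: [-0.0, 1.0, 0.0, 0.0]
wrist_force: [0.5, 0.1, -2.0]
finger_gap: 0.34
grip_force: 39.9
```

>>> carry_out --pt "0 0 0.15 0 0 0 2" --pt "0 0 0.3 0 0 0 2" --pt "0 0 0.4 0 0 0 2" --pt "0 0 0.4 0 0 0 2"

```text
time: 36.4
position: [0.4723, 0.2072, 0.0227]
tcp_rot: [-0.0, 1.0, 0.0, 0.001]
wrist_force: [-0.6, -0.6, 3.5]
finger_gap: 0.345
grip_force: 40.4
```

Seated. I'll release, lift well clear and move aside.

>>> carry_out --pt "0 0 0 0 0 0 3.3" --pt "0 0 0 0 0 0 5" --pt "0 0 0 0 0 0 7" --pt "0 0 0 0 0 0 8.5" --pt "0 0 0 0 0 0 8.5" --pt "0 0 0 0 0 0 8.5" --pt "0 0 -2 0 0 0 8.5" --pt "0 0 -4.5 0 0 0 8.5" --pt "0 0 -7.5 0 0 0 8.5" --pt "0 0 -11 0 0 0 8.5" --pt "0 0 -15 0 0 0 8.5" --pt "0 0 -18 0 0 0 8.5"

```text
time: 37.6
position: [0.4722, 0.2071, 0.2045]
tcp_rot: [-0.0, 1.0, 0.0, 0.001]
wrist_force: [0.4, -0.0, 0.2]
finger_gap: 0.993
grip_force: 0.0
```

>>> carry_out --pt "1.5 1.5 0 0 0 0 8.5" --pt "4 4 0 0 0 0 8.5" --pt "7 7 0 0 0 0 8.5" --pt "10 10 0 0 0 0 8.5" --pt "13 13 0 0 0 0 8.5" --pt "16 16 0 0 0 0 8.5" --pt "18 18 0 0 0 0 8.5" --pt "18 18 0 0 0 0 8.5" --pt "18 18 0 0 0 0 8.5" --pt "18 18 0 0 0 0 8.5"

```text
time: 38.6
position: [0.2924, 0.3864, 0.2017]
tcp_rot: [0.0, 1.0, -0.0, 0.0]
wrist_force: [-0.7, 0.9, 0.5]
finger_gap: 0.997
grip_force: 0.0
```

```bash
python3 - <<'E'
from h import *
for n in("top","side"):
    c=cap(n); cv2.imwrite(f"pics/{n}_end.png",c["frame"][:,:,::-1])
    for k in("red","yellow","green","blue"): obj(c,f"objective_{k}_mid")
    obj(c,"specimen_mid")
E
```

```text
top objective_red_mid 0.71 [185. 319.  29.  23.] ztop 0.0707 nose [0.4717 0.2055] 46 mid [0.4719 0.2059] [0.029 0.029]
top objective_yellow_mid 0.77 [393. 217.  22.  25.] ztop 0.0702 nose [ 0.6288 -0.1275] 42 mid [ 0.6281 -0.1273] [0.029 0.028]
top objective_green_mid 0.83 [231. 224.  24.  23.] ztop 0.0705 nose [0.6226 0.1362] 42 mid [0.6215 0.1352] [0.027 0.028]
top objective_green_mid 0.48 [313. 245.  22.  21.] ztop 0.0219 nose [0.5867 0.0007] 204 mid [0.5883 0.0015] [0.034 0.028]
top objective_blue_mid 0.75 [315. 315.  23.  24.] ztop 0.0706 nose [0.4765 0.0032] 44 mid [0.4761 0.0034] [0.029 0.028]
top objective_blue_mid 0.18 [314. 246.  20.  15.] ztop 0.0221 nose [0.5864 0.0006] 198 mid [ 5.869e-01 -4.000e-04] [0.03  0.028]
top specimen_mid 0.52 [313. 246.  18.  16.] ztop 0.0221 nose [0.5863 0.0011] 193 mid [0.5868 0.0013] [0.029 0.028]
side objective_red_mid 0.61 [171. 237.  26.  34.] ztop 0.0694 nose [0.4706 0.2046] 33 mid [0.47   0.2022] [0.028 0.024]
side objective_yellow_mid 0.66 [391. 309.  25.  37.] ztop 0.0693 nose [ 0.6281 -0.1273] 54 mid [ 0.6274 -0.1278] [0.03  0.028]
side objective_green_mid 0.79 [273. 212.  18.  38.] ztop 0.0692 nose [0.6224 0.1358] 35 mid [0.6223 0.135 ] [0.03  0.027]
side objective_green_mid 0.36 [389. 319.  64.  53.] ztop 0.0127 nose [ 0.6219 -0.1304] 1002 mid [ 0.6254 -0.1275] [0.081 0.084]
side objective_blue_mid 0.64 [251. 312.  25.  32.] ztop 0.0693 nose [0.4762 0.003 ] 52 mid [0.4763 0.0031] [0.03  0.029]
side specimen_mid 0.83 [311. 280.  15.  19.] ztop 0.0209 nose [5.861e-01 4.000e-04] 214 mid [0.5862 0.0007] [0.03  0.029]
```

View pics/side_end.png

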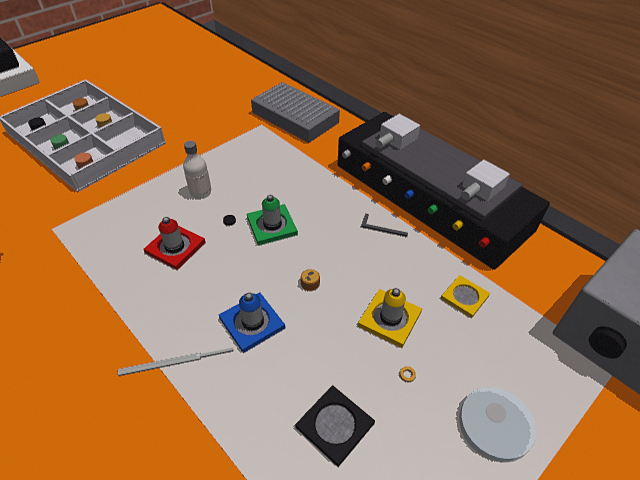

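All four objectives stand upright in their own colours: red (171,237), green (271,212), blue (251,312), yellow (394,305). The black stand (335,423) is empty and the specimen (311,280) has not moved.

```bash
python3 -c "
from plant import *
print(close_job())"
```

```text
the job is handed in; nothing more can be done
None
```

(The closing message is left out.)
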